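Finish the carton layer and lock it

ROBOT

A 6-joint arm with a two-finger parallel gripper is mounted at the origin on the work surface. World frame = base frame: x ahead of the robot, y to its left, z up, the work surface at z = 0. Lengths are in m, angles in degrees, forces in N, time in s.
With the tool pointing down it reaches from about 0.35 to 0.875 m from the base axis. Payload 4.2 kg.
Tool frame: the origin (TCP) lies at the centre of the arm's flange, where the gripper is bolted on; the fingertips stand 182 mm ahead of it and the grasp point (between the pads) lies 164 mm ahead of it (r.nose_length is the distance from the TCP to the fingertips, in m); z points along the fingers, y is the line along which they close (so a half turn about z gives the same grasp; the last joint's range is limited). The gripper opens to 87 mm and grips with 3 to 60 N. Pads are 19 mm wide; open, the fingers measure 117 mm over their backs; the gripper's body (75 mm by 190 mm) begins 51 mm behind the grasp point.
Start: joints at [14.817, 22.042, 0.453, 0, -68.411, -14.817], TCP at [0.625, 0, 0.405] pointing down, gripper open.
Joint ranges: [-179.83, 179.83], [-69.29, 118.12], [-61.27, 80.66], [-181.25, 117.63], [-171.15, -9.14], [-177.46, 177.46]. Speed limits (degrees/s): [159.86, 159.86, 180, 180, 180, 180].

INTERFACE

Orientations are given as a 3x3 rotation matrix whose columns are the frame's x, y, z axes.
In Python, from station import r, vision gives the robot as it stands. The module is installed in compiled form; this text tells all that it offers.
- The arm moves only by the shell command python3 -m creep 'ROWS'. ROWS is JSON, a list of rows, each a list of 7 numbers: the opening, from -1 (shut) to 1 (fully open), then the shift along the tool's x, y, z in mm, then the turn, a rotation vector about the tool's x, y, z in degrees. A call has 1 to 8 rows; each row is the pose to reach, as a shift and turn from the pose commanded when the call began, along the tool's axes at that moment; what a row does not reach only later rows make up. A row lasts 1/12 s, in which the tool goes at most 41.7 mm and 7.16 degrees, less where a joint would pass 70% of its speed; a pose out of reach is approached as far as the arm can. A call with a gripper value outside its range is refused whole. The fingers move at their own pace and stop on an object; the grip force is fixed at half the most. Time passes only in rows, so rows that repeat a pose let the fingers close. It gives the time, the measured TCP pose, the force, the opening and the grip force at its end, in the units of the state.
- r.sense(): the state, without advancing time (a new reading comes with each control period).
- vision.capture(name): name is "scene" or "side" or "wrist"; returns (picture, depth): 480x640x3 uint8, red, green, blue; 480x640 float32, m along the optical axis (not along the pixel's ray), 0 where there is no reading.
- vision.camera_model(name): a dict with "vertical_fov" (degrees; the focal length in pixels is half the picture's height over the tangent of half this angle, whatever the lens; pixels are square), "cx", "cy" (the principal point, pixels), "extrinsics" (4x4, takes a point from camera to world coordinates); the wrist camera has in their place "mount" (4x4, takes a point from camera to tool coordinates, whose origin is the TCP and whose axes are the flange's). Camera axes: x right, y down, z forward; pixel columns grow to the right and rows downward; lengths in m; the calibration is good to about 2 mm. A picture is of the moment at which its call begins: read the wrist's pose just before it. camera_model takes no time and is no camera call.
- r.finish_job(): hands the job in; it is judged then, once.
Trained networks look in the newest picture that a camera, given by its name, has taken for a name from the list of things; names that differ only in an ending like _2 or _b are one class to them, and where a whole thing is asked for, a point or a joint stands for the part that bears it (a point fixed in the world has none). Each returns a list of dicts, best first, with "conf" (0 to 1); they miss things now and then, are a little off and sometimes report something else, mostly with a low value. They report only what shows in the picture. A call takes as long as a camera call. They do not tell look-alikes from the thing itself.
- vision.find_in(camera, thing): "uv" ([column, row] in pixels, amid what is visible of it).
- vision.cut_out(camera, thing): "region" (480x640 bool, what is visible of it) and "uv" ([column, row] in pixels, amid what is visible of it).
The state is a dict: "time_s": time; "joints": joint angles; "joint_velocities": joint speeds; "effort": joint torques, N m; "tcp_pos": TCP position; "ee_rot": TCP orientation; "wrist_force": force on the tool from outside, world axes, zero at the start; "moment": the same for the moment, N m; "gripper_width": opening from 0.0 (shut) to 1.0 (fully open); "gripper_force": force on a finger pad.
Only numpy, scipy, OpenCV 4.12 (cv2) and the standard library are available. Lean on these libraries where they do the work, as an engineer would, in place of code of your own. Each camera call takes 0.05 s, during which the arm holds its last target. There are 200 camera calls.

TASK

Finish the pinwheel layer on the grey carrier slab: set the loose carton down gently, without dropping it, in the empty fourth place with the same small gaps as the others. Then turn the slab's black knob clockwise (seen from above) until it clicks past its detent to its stop, so that the steel tongue lies over that carton. Leave the three laid cartons, the tumblers and the bottle where they stand.

Things in the scene. Friction and masses are not known exactly. Their poses are not given: they have to be found in the camera images.
- carton: the loose cardboard carton to place, lying apart on the steel table, 150 x 60 x 60 mm, about 0.3 kg, rigid. Origin: centre of its underside; x along its 150 mm length, y across its 60 mm width, z up. Either way round along x is the same.
- slab: grey plastic slab fixed to the table, 250 x 250 mm, top 20 mm up, with a small ear at its -x, -y corner for the turn-lock. Origin: centre of the square, on the table; z up. Four cartons make a pinwheel 216 mm square on it, with 6 mm gaps round an open well 96 mm square (a gripper finger fits, down to the slab). The empty place is along the -y side.
- slot (a point): centre of the empty place, on the slab's top; axes as the slab's. The carton's underside centre belongs here, its length along x. Gripped across its width 33 mm from its centre towards the slab's +x, its inner finger comes down in the middle of the well; farther to -x a laid carton stands 6 mm from its inner side.
- laid_b: laid carton like the loose one (150 x 60 x 60 mm, 0.3 kg), already in place on the slab, loose. Origin: centre of its underside; x along its 150 mm length. Slab-frame centre (78, -33) mm, its length along the slab's y.
- laid_c: laid carton like the loose one (150 x 60 x 60 mm, 0.3 kg), already in place on the slab, loose. Origin: centre of its underside; x along its 150 mm length. Slab-frame centre (33, 78) mm, its length along the slab's x.
- laid_d: laid carton like the loose one (150 x 60 x 60 mm, 0.3 kg), already in place on the slab, loose. Origin: centre of its underside; x along its 150 mm length. Slab-frame centre (-78, 33) mm, its length along the slab's y.
- lock (a joint): angle of the turn-lock, rad: near 0 open (tongue pointing to the slab's -x, clear of the empty place), grows clockwise seen from above, 1.4 at its stop (tongue over the carton of the empty place). A sprung detent (up to 0.3 N m, from 0.7 to 1.3) has its hump at 1.0: let go before, it springs back below 0.7; past it, it snaps to the stop. Else light friction.
- lock_grip (a point): grip point on the lock's upright axis, 115 mm above the table, at (-90, -140) mm in the slab's frame, on a 24 mm post. Black upright grip bar 42 mm long (point x), 14 mm thick (y), spanning 96 to 129 mm above the table, on a 32 mm round hub. Its x points towards the tongue's tip and turns with the lock.
- tongue_tip (a point): tip of the lock's steel tongue, under the grip bar and turning with it: 16 mm wide, 5 mm thick, reaching 60 mm from the axis, underside 85 mm above the table (cartons on the slab reach 80 mm); axes as lock_grip's. A detent box (22 x 24 mm, 49 to 84 mm up) with a sprung roller sits on the outer side of the post.
- tumbler1: amber open tumbler, 68 mm wide, 85 mm tall, on the table to the left, bystander. Origin: centre of its underside.
- tumbler2: amber open tumbler, the same, on the table to the right, bystander. Origin: centre of its underside.
- bottle: white bottle, 72 mm wide, 190 mm tall, at the far left of the table, bystander. Origin: centre of its underside.
Mind the look-alikes: they are no part of the job. Leave any blue look-alike of the carton alone.

How it is judged (in metres and radians):
On the way, in this order (a step that is already met when the one before it is completed fails the run):
1. the loose carton stands in the empty place, released, the lock not yet past its detent (horizontal distance between carton and slot below 0.015 m and angle between the x axis of carton and the x axis of slab, either way round below 0.14 rad and angle between carton's own z axis and vertical below 0.08 rad and z of carton in the frame of slot below 0.006 m and contact force between the fingers and carton below 0.2 N and linear speed of carton below 0.02 m/s and value of joint lock below 0.9 rad), for 0.2 s.
2. the knob has clicked past its detent to its stop (value of joint lock above 1.27 rad), for 0.2 s.
At the end, for the whole second after the job is handed in: The carton lies flat on the slab, its centre within 15 mm of the empty place's centre and within 0.14 rad of its direction, at rest; the lock stands at its stop (beyond 1.27 rad); the three laid cartons have moved less than 20 mm, and the tumblers and bottle less than 40 mm, from where they began (horizontal distance between carton and slot below 0.015 m and angle between the x axis of carton and the x axis of slab, either way round below 0.14 rad and angle between carton's own z axis and vertical below 0.08 rad and z of carton in the frame of slot below 0.006 m and value of joint lock above 1.27 rad and linear speed of carton below 0.02 m/s and distance of each of laid_b, laid_c, laid_d from where it was at the start of the episode below 0.02 m and distance of each of tumbler1, tumbler2, bottle from where it was at the start of the episode below 0.04 m); the robot touches nothing.
It fails at once if the loose carton is dropped: off the fingers with its underside more than 25 mm above the slab's top (height (world z) of carton above 0.045 m and contact force between the fingers and carton below 0.05 N).
It fails at once if a laid carton is lifted, tipped or pushed out of the layer (distance of any of laid_b, laid_c, laid_d from where it was at the start of the episode above 0.04 m).
It fails at once if a tumbler or the bottle is knocked over (angle between any of tumbler1, tumbler2, bottle's own z axis and vertical above 0.6 rad).
It also fails if it takes over 53 s, if anything falls off the work surface, if the arm or the gripper's body presses on something with over 40 N, if the wrist force passes 120 N, or if a joint passes its speed limit or range.

## Working session

There is one attempt and no reset: what is moved stays moved. The work goes in short steps, Python scripts to look and compute and a shell command to move; the robot and the scene stay as the last step left them, time stands still between calls to the robot, and variables do not carry over. Pictures are saved under pics/ and viewed, at most 10 in all, crops included, and the job is handed in when it is done.

```bash
mkdir -p pics
cat > h.py <<'E'
import numpy as np, cv2
from station import r, vision
def world(cam):
    m=vision.camera_model(cam); s=r.sense(); p,d=vision.capture(cam)
    f=240/np.tan(np.radians(m["vertical_fov"]/2))
    v,u=np.mgrid[:480,:640]
    X=np.stack([(u-m["cx"])/f*d,(v-m["cy"])/f*d,d,np.ones_like(d)],-1)
    if "extrinsics" in m: T=np.array(m["extrinsics"])
    else:
        T=np.eye(4);T[:3,:3]=s["ee_rot"];T[:3,3]=s["tcp_pos"];T=T@np.array(m["mount"])
    W=(X@T.T)[...,:3]; W[d==0]=np.nan
    return p,d,W
def save(n,p): cv2.imwrite("pics/"+n+".png",p[...,::-1])
E
python3 - <<'E'
from h import *
for c in("scene","side","wrist"):
    p,d,W=world(c); save(c+"0",p)
    for t in("carton","laid_b","slab","lock_grip","tongue_tip","tumbler1","bottle"):
        for o in vision.cut_out(c,t)[:6]:
            R=o["region"]; Q=W[R]; Q=Q[~np.isnan(Q[:,0])]
            if len(Q)<5: continue
            zt=np.percentile(Q[:,2],97); T=Q[Q[:,2]>zt-.006]
            b=cv2.minAreaRect((T[:,:2]*1000).astype(np.float32))
            print(c,t,round(o["conf"],2),np.round(o["uv"]),R.sum(),"z%.3f"%zt,np.round(b[0]),np.round(b[1]),round(b[2],1),p[R].mean(0).astype(int))
E
```

```text
scene carton 0.86 [521. 276.] 2284 z0.062 [300. 343.] [156.  59.] 24.9 [56 62 90]
scene carton 0.83 [463. 326.] 3555 z0.062 [510. 314.] [ 62. 152.] 75.6 [101  72  38]
scene laid_b 0.9 [250. 289.] 3333 z0.082 [679. -69.] [ 67. 157.] 82.3 [98 71 38]
scene laid_b 0.85 [280. 248.] 2066 z0.082 [ 587. -101.] [153. 105.] 84.2 [112  81  44]
scene laid_b 0.65 [194. 267.] 2224 z0.082 [ 714. -179.] [163.  63.] 82.8 [123  91  52]
scene lock_grip 0.68 [228. 200.] 430 z0.129 [ 535. -269.] [16. 39.] 76.7 [56 53 48]
scene tongue_tip 0.77 [228. 202.] 431 z0.129 [ 535. -269.] [16. 38.] 76.7 [58 55 50]
scene tongue_tip 0.52 [229. 277.] 4489 z0.116 [ 535. -268.] [17. 42.] 77.6 [71 64 60]
scene bottle 0.79 [369. 382.] 4134 z0.190 [754. 257.] [32. 31.] 52.2 [84 83 71]
side carton 0.92 [241. 180.] 2325 z0.061 [509. 310.] [ 64. 148.] 75.4 [78 58 36]
side carton 0.64 [413. 358.] 863 z0.129 [ 531. -272.] [14. 41.] 77.1 [50 48 44]
side carton 0.15 [405. 250.] 2573 z0.081 [676. -74.] [ 71. 158.] 84.1 [102  75  45]
side laid_b 0.73 [458. 288.] 3652 z0.081 [ 711. -186.] [150.  61.] 83.4 [94 69 41]
side laid_b 0.6
[... 277 characters left out ...]
2. -272.] [16. 42.] 75.8 [50 48 44]
side tumbler1 0.69 [336. 458.] 1882 z0.086 [ 346. -330.] [58. 65.] 57.9 [49 27 11]
side tumbler1 0.56 [224. 239.] 1334 z0.084 [395. 149.] [64. 66.] 18.4 [40 21  8]
side bottle 0.97 [343. 120.] 455 z0.190 [675. 143.] [308.  27.] 55.2 [61 60 53]
wrist laid_b 0.97 [197.  40.] 8098 z0.081 [ 718. -136.] [53. 61.] 84.1 [192 146  91]
wrist laid_b 0.94 [398.  92.] 16826 z0.081 [566. -94.] [137.  60.] 83.3 [204 158 100]
wrist laid_b 0.57 [248. 132.] 16163 z0.081 [681. -69.] [ 60. 151.] 83.2 [210 160 100]
wrist slab 0.61 [302.  60.] 14369 z0.021 [644. -99.] [162. 249.] 83.4 [137 124 123]
wrist bottle 0.77 [211. 407.] 1021 z0.035 [753. 222.] [ 8. 40.] 89.3 [91 89 81]
```

View pics/scene0.png

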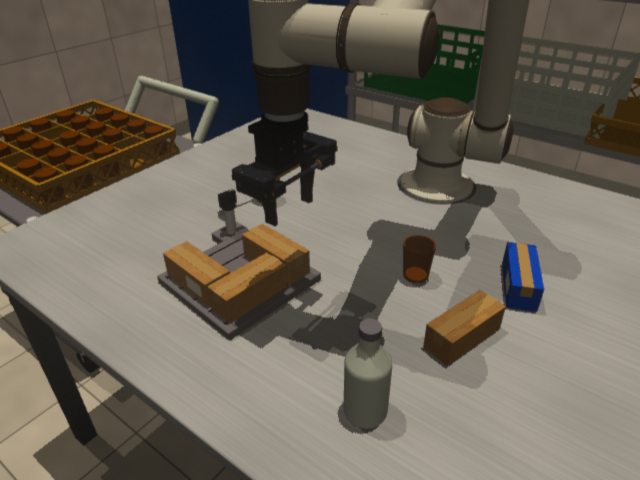

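View pics/side0.png

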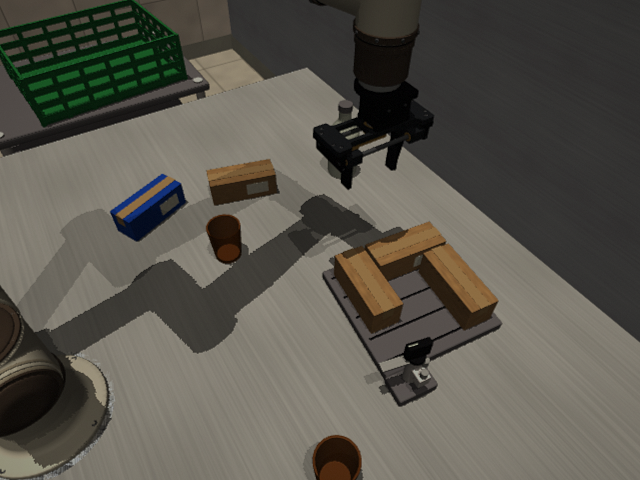

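```bash
python3 -c "
from h import *
s=r.sense();print(np.round(s['ee_rot'],3),s['tcp_pos'],s['time_s'],s['gripper_width'])"
```

```text
[[ 0. -1. -0.]
 [-1. -0. -0.]
 [ 0.  0. -1.]] [6.24964663e-01 2.52678128e-05 4.04743898e-01] 1.2 0.9969296631251827
```

The scene picture shows the loose carton near (463,326) beside a blue look-alike at (521,276). The slab holds three cartons, and its empty side faces the black knob at (228,200). In the side picture the carton is at (241,180) and the knob at (414,355). From these, slab yaw is about −6.8° and carton length runs at −14.5°. I'll grip the carton 25 mm towards slab +x from its centre.

```bash
python3 -m creep '[[1,-306,91,0,0,0,-54],[1,-306,91,0,0,0,-54],[1,-306,91,0,0,0,-54],[1,-306,91,0,0,0,-54],[1,-306,91,0,0,0,-54],[1,-306,91,0,0,0,-54],[1,-306,91,0,0,0,-54],[1,-306,91,0,0,0,-54]]'; python3 -m creep '[[1,0,0,0,0,0,-21.5],[1,0,0,0,0,0,-21.5],[1,0,0,0,0,0,-21.5],[1,0,0,0,0,0,-21.5],[1,0,0,0,0,0,-21.5],[1,0,0,0,0,0,-21.5]]'
cat > m.py <<'E'
from h import *
import sys
for c in sys.argv[2:]:
    p,d,W=world(c); save(c+sys.argv[1],p)
    for t in("carton","lock_grip"):
        for o in vision.cut_out(c,t)[:6]:
            Q=W[o["region"]]; Q=Q[~np.isnan(Q[:,0])]
            if len(Q)<5: continue
            zt=np.percentile(Q[:,2],97); T=Q[abs(Q[:,2]-zt)<.006]
            b=cv2.minAreaRect((T[:,:2]*1000).astype(np.float32))
            print(c,t,round(o["conf"],2),np.round(o["uv"]),"z%.3f"%zt,np.round(b[0],1),np.round(b[1]),round(b[2],1))
s=r.sense();R=np.array(s["ee_rot"])
print("tcp",np.round(np.array(s["tcp_pos"])*1000,1),"yaw_y",np.degrees(np.arctan2(R[1,1],R[0,1])).round(2),"tilt",R[2].round(4),s["time_s"],s["wrist_force"],s["gripper_width"],s["gripper_force"])
E
python3 m.py 1 wrist side
```

```text
time_s: 1.87
tcp_pos: [0.5326, 0.3092, 0.4049]
ee_rot: [[0.814, -0.581, 0.001], [-0.581, -0.814, 0.001], [-0.0, -0.001, -1.0]]
wrist_force: [0.5, -0.3, -1.2]
gripper_width: 1.001
gripper_force: 0.0
time_s: 2.37
tcp_pos: [0.534, 0.3059, 0.4048]
ee_rot: [[0.967, -0.253, -0.0], [-0.253, -0.967, -0.0], [-0.0, 0.0, -1.0]]
wrist_force: [0.3, -0.8, 0.1]
gripper_width: 1.004
gripper_force: 0.0
wrist carton 0.9 [320. 235.] z0.061 [509.2 312.5] [ 60. 150.] 75.2
wrist carton 0.9 [314. 386.] z0.060 [363.9 367.7] [28. 66.] 3.2
side carton 0.9 [240. 180.] z0.061 [509.4 309.8] [ 64. 150.] 75.1
side carton 0.9 [148. 208.] z0.061 [300.1 341. ] [153.  63.] 24.7
side carton 0.3 [411. 356.] z0.129 [ 532.8 -272.5] [14. 42.] 76.4
side lock_grip 0.62 [412. 361.] z0.129 [ 532.8 -272.5] [14. 42.] 76.4
tcp [534.  305.9 404.8] yaw_y -104.55 tilt [ 0.e+00 -1.e-04 -1.e+00] 2.6667 [-0.0444314   0.57858236 -0.18432024] 0.9978438269480696 0.0
```

```bash
python3 -m creep '[[1,0,0,35,0,0,0],[1,0,0,70,0,0,0],[1,0,0,105,0,0,0],[1,0,0,140,0,0,0],[1,0,0,170,0,0,0],[1,0,0,195,0,0,0],[1,0,0,208,0,0,0],[1,0,0,208,0,0,0]]'; python3 -m creep '[[0,0,0,0,0,0,0],[-1,0,0,0,0,0,0],[-1,0,0,0,0,0,0],[-1,0,0,0,0,0,0],[-1,0,0,0,0,0,0],[-1,0,0,0,0,0,0],[-1,0,0,0,0,0,0],[-1,0,0,0,0,0,0]]'
```

```text
time_s: 3.33
tcp_pos: [0.5331, 0.3051, 0.1929]
ee_rot: [[0.968, -0.252, -0.006], [-0.252, -0.968, -0.005], [-0.004, 0.006, -1.0]]
wrist_force: [0.5, -0.7, -0.4]
gripper_width: 1.0
gripper_force: 0.0
time_s: 4.0
tcp_pos: [0.5342, 0.3062, 0.1979]
ee_rot: [[0.968, -0.25, 0.001], [-0.25, -0.968, 0.001], [0.001, -0.001, -1.0]]
wrist_force: [-1.4, 0.1, 6.6]
gripper_width: 0.681
gripper_force: 30.0
```

```bash
python3 -m creep '[[-1,0,0,-10,0,0,0],[-1,0,0,-25,0,0,0],[-1,0,0,-45,0,0,0],[-1,0,0,-70,0,0,0],[-1,0,0,-95,0,0,0],[-1,0,0,-120,0,0,0],[-1,0,0,-135,0,0,0],[-1,0,0,-145,0,0,0]]'; python3 -m creep '[[-1,0,0,-5,0,0,0],[-1,0,0,-5,0,0,0],[-1,0,0,-5,0,0,0]]'; python3 m.py 2 side
```

```text
time_s: 4.67
tcp_pos: [0.5338, 0.3059, 0.3435]
ee_rot: [[0.968, -0.251, 0.001], [-0.251, -0.968, 0.002], [0.001, -0.002, -1.0]]
wrist_force: [0.1, 0.7, -4.4]
gripper_width: 0.69
gripper_force: 30.0
time_s: 4.92
tcp_pos: [0.5336, 0.3057, 0.3454]
ee_rot: [[0.968, -0.251, -0.002], [-0.251, -0.968, -0.001], [-0.002, 0.002, -1.0]]
wrist_force: [-0.8, 0.2, -5.5]
gripper_width: 0.688
gripper_force: 30.0
side carton 0.64 [148. 210.] z0.061 [299.9 340.8] [152.  63.] 24.2
side carton 0.59 [221. 131.] z0.208 [469.8 320.6] [64. 70.] 76.5
side lock_grip 0.72 [413. 360.] z0.129 [ 532.6 -272.4] [14. 43.] 77.3
tcp [533.7 305.9 345.1] yaw_y -104.51 tilt [-0.002   0.0025 -1.    ] 5.0667 [-0.83331073 -0.06383404 -3.55441944] 0.6899349727277594 29.991320371627808
```

View pics/side2.png

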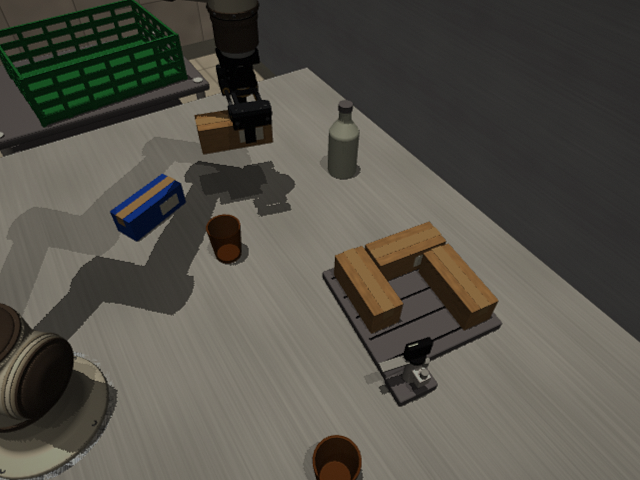

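The carton is held level, at (233,130). The slab and cartons sit undisturbed near (410,290). Next I'll carry it to a stop short of the slab and measure the slab with the wrist camera.

```bash
python3 -m creep '[[-1,4,12,0,0,0,0],[-1,11,38,0,0,0,0],[-1,19,66,0,0,0,0],[-1,28,97,0,0,0,0],[-1,37,128,0,0,0,0],[-1,46,159,0,0,0,0],[-1,55,190,0,0,0,0],[-1,64,221,0,0,0,0]]'; python3 -m creep '[[-1,9,31,0,0,0,0],[-1,18,62,0,0,0,0],[-1,27,93,0,0,0,0],[-1,35,121,0,0,0,0],[-1,42,146,0,0,0,0],[-1,47,163,0,0,0,0],[-1,49,169,0,0,0,0],[-1,49,169,0,0,0,0]]'
cat > s.py <<'E'
from h import *
import sys
from scipy.optimize import least_squares
P=[];S=[]
NOM={"b":(78,-33,90),"c":(33,78,0),"d":(-78,33,90)}
def pred(q,x,y):
    a=np.radians(q[2]); return np.array([q[0]+x*np.cos(a)-y*np.sin(a),q[1]+x*np.sin(a)+y*np.cos(a)])
q0=[638,-142,-6.8]
for c in sys.argv[2:]:
    p,d,W=world(c); save(c+sys.argv[1],p)
    for t in("laid_b","lock_grip"):
        for o in vision.cut_out(c,t)[:5]:
            Q=W[o["region"]]; Q=Q[~np.isnan(Q[:,0])]*1000
            zc=129 if t=="lock_grip" else 80
            T=Q[abs(Q[:,2]-zc)<5]
            if len(T)<50: continue
            b=cv2.minAreaRect(T[:,:2].astype(np.float32)); n=sorted(b[1])
            print(c,t,round(o["conf"],2),np.round(o["uv"]),np.round(b[0],1),np.round(b[1]),round(b[2],1))
            if t=="laid_b" and abs(n[0]-60)<6 and abs(n[1]-150)<7:
                for k,(x,y,_) in NOM.items():
                    if np.hypot(*(pred(q0,x,y)-b[0]))<20: P.append((x,y,*b[0]))
            if t=="lock_grip" and n[1]<48 and 36<n[1]: P.append((-90,-140,*b[0]))
f=least_squares(lambda q:np.concatenate([pred(q,m[0],m[1])-m[2:] for m in P]),q0,loss="soft_l1")
q=f.x; print("slab",q.round(2),"res",f.fun.round(1)); print("slot",pred(q,-33,-78).round(1),"grasp25",pred(q,-8,-78).round(1),"lock",pred(q,-90,-140).round(1))
s=r.sense();R=np.array(s["ee_rot"]);D=pred(q,-8,-78)-np.array(s["tcp_pos"][:2])*1000
print("tcp",np.round(np.array(s["tcp_pos"])*1000,1),"yaw_y",np.degrees(np.arctan2(R[1,1],R[0,1])).round(2),"tool shift",(R[:2,:2].T@D).round(1),s["time_s"],s["wrist_force"])
E
python3 s.py 3 wrist side scene
```

```text
time_s: 5.73
tcp_pos: [0.5401, 0.074, 0.3463]
ee_rot: [[0.968, -0.25, -0.001], [-0.25, -0.968, -0.0], [-0.001, 0.001, -1.0]]
wrist_force: [0.6, -0.7, -3.7]
gripper_width: 0.686
gripper_force: 30.0
time_s: 6.4
tcp_pos: [0.5453, -0.1015, 0.3462]
ee_rot: [[0.967, -0.253, -0.001], [-0.253, -0.967, -0.0], [-0.001, 0.0, -1.0]]
wrist_force: [-0.2, 0.7, -4.5]
gripper_width: 0.687
gripper_force: 30.0
wrist laid_b 0.96 [308. 183.] [ 565.6 -100.4] [151.  60.] 83.3
wrist laid_b 0.72 [218.  82.] [655.2 -65.6] [61. 99.] 83.2
wrist lock_grip 0.72 [601. 217.] [ 534.8 -265.4] [ 9. 41.] 85.2
side laid_b 0.8 [373. 302.] [ 561.9 -129.1] [98. 61.] 83.2
side laid_b 0.62 [419. 250.] [674.8 -80. ] [167.  68.] 2.7
side laid_b 0.59 [458. 287.] [ 712.4 -182.4] [158.  63.] 83.0
side lock_grip 0.59 [415. 356.] [ 531.5 -272.2] [15. 40.] 73.7
scene laid_b 0.97 [192. 269.] [ 713.6 -179.4] [159.  61.] 83.4
scene laid_b 0.89 [278. 249.] [566.2 -98.1] [152.  62.] 83.5
scene laid_b 0.82 [249. 286.] [681.  -68.3] [ 67. 152.] 81.8
scene lock_grip 0.97 [227. 199.] [ 535.1 -268.1] [16. 43.] 75.2
slab [ 639.71 -140.06   -6.54] res [ 0.4  2.  -0.5 -3.5  2.8  3.3 -0.2 -0.3 -0.8 -0.8]
slot [ 598.  -213.8] grasp25 [ 622.9 -216.6] lock [ 534.3 -268.9]
tcp [545.8 -99.2 346.8] yaw_y -104.43 tool shift [103.9  94.6] 6.85 [ 0.34888953  0.13524682 -4.12242102]
```

View pics/wrist3.png

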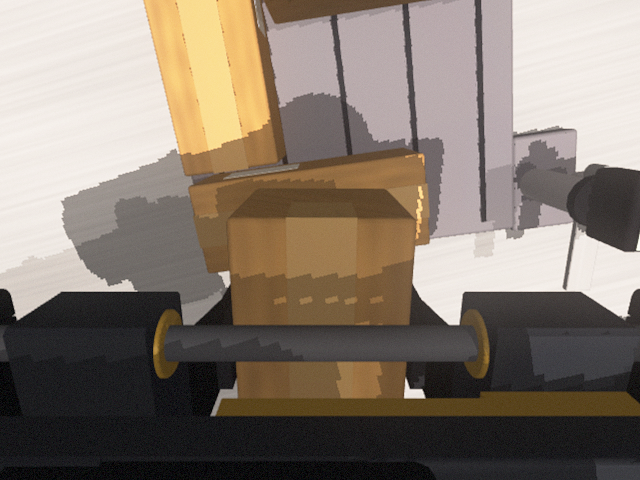

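The wrist picture shows the held carton square between the fingers (column ~321). laid_d is beyond it at (308,183) and the knob at (600,205), so the slab fit holds.

```bash
python3 -m creep '[[-1,8,7,0,0,0,-1],[-1,26,24,0,0,0,-3],[-1,48,44,0,0,0,-5],[-1,70,64,0,0,0,-7],[-1,88,81,0,0,0,-7.7],[-1,100,92,0,0,0,-7.7],[-1,104,95,0,0,0,-7.7],[-1,104,95,0,0,0,-7.7]]'; python3 -m creep '[[-1,0,0,10,0,0,0],[-1,0,0,25,0,0,0],[-1,0,0,35,0,0,0],[-1,0,0,40,0,0,0],[-1,0,0,40,0,0,0],[-1,0,0,40,0,0,0]]';  python3 s.py 4 wrist side scene
```

```text
time_s: 7.52
tcp_pos: [0.6231, -0.2186, 0.3459]
ee_rot: [[0.993, -0.12, -0.001], [-0.12, -0.993, 0.0], [-0.001, -0.0, -1.0]]
wrist_force: [-0.1, -0.4, -3.7]
gripper_width: 0.688
gripper_force: 30.0
time_s: 8.02
tcp_pos: [0.6227, -0.2174, 0.3067]
ee_rot: [[0.993, -0.118, -0.0], [-0.118, -0.993, -0.0], [-0.0, 0.0, -1.0]]
wrist_force: [0.1, -1.0, -3.5]
gripper_width: 0.687
gripper_force: 30.0
wrist laid_b 0.8 [201. 304.] [ 542.7 -147.2] [10. 28.] 34.4
wrist laid_b 0.75 [232. 101.] [ 712.8 -184. ] [151.  60.] 83.2
wrist laid_b 0.61 [ 56. 195.] [679.5 -77.7] [ 59. 154.] 75.3
side laid_b 0.94 [393. 258.] [644.4 -67.3] [60. 79.] 83.6
side laid_b 0.7 [364. 282.] [ 564.2 -102.2] [150.  61.] 83.7
side lock_grip 0.97 [414. 359.] [ 532. -273.] [13. 42.] 78.1
scene laid_b 0.9 [279. 247.] [567.1 -98.8] [154.  66.] 80.8
scene laid_b 0.78 [249. 287.] [680.5 -66.7] [ 63. 153.] 82.9
scene laid_b 0.73 [194. 269.] [ 714.2 -179.8] [160.  62.] 83.3
slab [ 638.28 -143.37   -6.35] res [-0.7 -0.8  0.2  8.2  0.2  0.2  1.3  0.4 -0.8 -2.8]
slot [ 596.8 -217.2] grasp25 [ 621.7 -220. ] lock [ 533.3 -272.6]
tcp [ 622.6 -217.9  307. ] yaw_y -96.81 tool shift [-0.7  2.2] 8.4667 [-0.17229896 -0.71586946 -4.04043092]
```

View pics/side4.png

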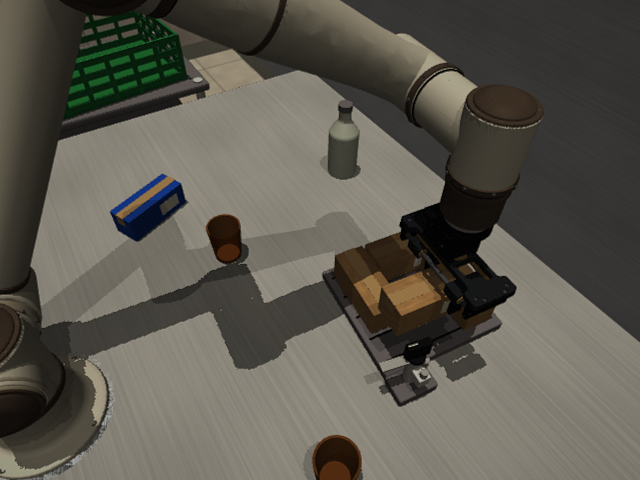

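View pics/wrist4.png

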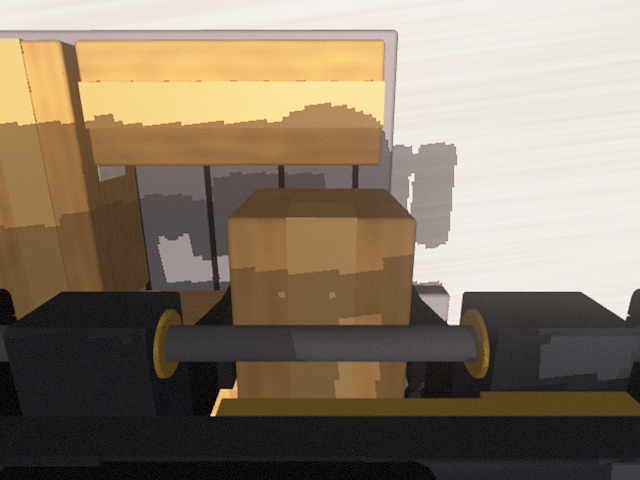

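The side picture shows the carton over the empty place, clear of the knob at (417,350). In the wrist picture laid_b, at (232,101), is parallel to the held carton. Combining the wrist fixes for laid_b and laid_d, I need 1 mm more along tool y, then I can lower.

```bash
python3 -m creep '[[-1,0,1,8,0,0,0],[-1,0,1,22,0,0,0],[-1,0,1,38,0,0,0],[-1,0,1,54,0,0,0],[-1,0,1,68,0,0,0],[-1,0,1,77,0,0,0],[-1,0,1,80,0,0,0],[-1,0,1,80,0,0,0]]'; python3 -m creep '[[-1,0,0,1,0,0,0],[-1,0,0,3,0,0,0],[-1,0,0,4,0,0,0],[-1,0,0,5,0,0,0],[-1,0,0,6,0,0,0],[-1,0,0,7,0,0,0],[-1,0,0,7,0,0,0],[-1,0,0,7,0,0,0]]'
```

```text
time_s: 9.13
tcp_pos: [0.6224, -0.2189, 0.2256]
ee_rot: [[0.993, -0.118, -0.002], [-0.118, -0.993, 0.0], [-0.002, 0.0, -1.0]]
wrist_force: [-0.8, 0.3, -3.6]
gripper_width: 0.684
gripper_force: 30.0
time_s: 9.8
tcp_pos: [0.6225, -0.2188, 0.2197]
ee_rot: [[0.993, -0.118, -0.0], [-0.118, -0.993, -0.0], [-0.0, 0.0, -1.0]]
wrist_force: [0.8, 0.7, -4.2]
gripper_width: 0.687
gripper_force: 30.0
```

```bash
python3 -m creep '[[-1,0,0,0.5,0,0,0],[-1,0,0,1,0,0,0],[-1,0,0,1.5,0,0,0],[-1,0,0,2,0,0,0],[-1,0,0,2,0,0,0],[-1,0,0,2,0,0,0]]';python3 -m creep '[[-1,0,0,0.5,0,0,0],[-1,0,0,1,0,0,0],[-1,0,0,1.5,0,0,0],[-1,0,0,1.5,0,0,0],[-1,0,0,1.5,0,0,0],[-1,0,0,1.5,0,0,0]]'
```

```text
time_s: 10.3
tcp_pos: [0.6225, -0.2189, 0.218]
ee_rot: [[0.993, -0.118, 0.0], [-0.118, -0.993, -0.0], [0.0, 0.0, -1.0]]
wrist_force: [-1.1, 0.6, -1.4]
gripper_width: 0.687
gripper_force: 30.0
time_s: 10.8
tcp_pos: [0.6225, -0.2188, 0.2179]
ee_rot: [[0.993, -0.118, 0.001], [-0.118, -0.993, -0.0], [0.001, 0.0, -1.0]]
wrist_force: [-3.8, 1.2, 5.0]
gripper_width: 0.689
gripper_force: 30.0
```

```bash
python3 -m creep '[[-0.2,0,0,0,0,0,0],[0,0,0,0,0,0,0],[0.5,0,0,0,0,0,0],[1,0,0,0,0,0,0],[1,0,0,0,0,0,0],[1,0,0,0,0,0,0],[1,0,0,0,0,0,0],[1,0,0,0,0,0,0]]'; python3 -m creep '[[1,0,0,-10,0,0,0],[1,0,0,-30,0,0,0],[1,0,0,-60,0,0,0],[1,0,0,-95,0,0,0],[1,0,0,-130,0,0,0],[1,0,0,-160,0,0,0],[1,0,0,-170,0,0,0],[1,0,0,-170,0,0,0]]'; python3 s.py 5 wrist side scene; python3 m.py 5b side scene wrist
```

```text
time_s: 11.47
tcp_pos: [0.6226, -0.2189, 0.2161]
ee_rot: [[0.993, -0.118, -0.0], [-0.118, -0.993, -0.0], [-0.0, 0.0, -1.0]]
wrist_force: [0.2, 0.6, -0.3]
gripper_width: 0.98
gripper_force: 0.0
time_s: 12.13
tcp_pos: [0.6228, -0.219, 0.3913]
ee_rot: [[0.993, -0.118, 0.009], [-0.118, -0.993, -0.002], [0.009, 0.001, -1.0]]
wrist_force: [0.2, -0.1, -0.2]
gripper_width: 0.999
gripper_force: 0.0
wrist laid_b 0.9 [214. 279.] [ 579.4 -102.4] [150.  45.] 83.0
wrist laid_b 0.81 [256. 114.] [ 712.6 -183.8] [151.  60.] 83.6
wrist laid_b 0.61 [118. 176.] [680.2 -74. ] [ 72. 150.] 83.7
wrist lock_grip 0.98 [395. 371.] [ 523.7 -268.2] [14. 21.] 78.6
wrist lock_grip 0.43 [265. 205.] [ 523.7 -268.3] [14. 21.] 78.2
side laid_b 0.92 [400. 253.] [675.4 -69.8] [ 63. 154.] 83.2
side laid_b 0.77 [457. 281.] [ 709.  -184.3] [153.  67.] 83.7
side laid_b 0.58 [366. 288.] [ 564.9 -102.3] [152.  62.] 83.1
side lock_grip 0.61 [412. 359.] [ 532.1 -272.3] [14. 41.] 75.8
scene laid_b 0.75 [194. 268.] [ 714.1 -182.5] [155.  60.] 83.4
scene laid_b 0.7 [246. 315.] [ 543.4 -269.4] [14. 33.] 34.5
scene laid_b 0.66 [278.
[... 504 characters left out ...]
6
side lock_grip 0.78 [414. 359.] z0.129 [ 532.4 -272.9] [13. 42.] 77.0
side lock_grip 0.67 [410. 344.] z0.127 [ 532.5 -272.7] [14. 42.] 77.3
scene carton 0.66 [226. 240.] z0.082 [ 596.6 -214.5] [ 64. 153.] 83.4
scene carton 0.56 [521. 277.] z0.062 [299.8 343.9] [156.  60.] 24.5
scene lock_grip 0.63 [226. 202.] z0.128 [ 535.1 -264.3] [12. 43.] 84.9
scene lock_grip 0.21 [265. 183.] z0.085 [ 344.6 -330.8] [70. 63.] 43.3
wrist carton 0.95 [321. 241.] z0.081 [ 607.2 -217.1] [ 60. 129.] 83.0
wrist lock_grip 0.96 [400. 370.] z0.129 [ 524.  -268.3] [14. 21.] 77.4
tcp [ 622.5 -218.9  386.3] yaw_y -96.8 tilt [ 1.e-04 -0.e+00 -1.e+00] 13.0333 [-0.23394963 -0.68053269  0.16743986] 1.002070053876435 0.0
```

View pics/side5.png

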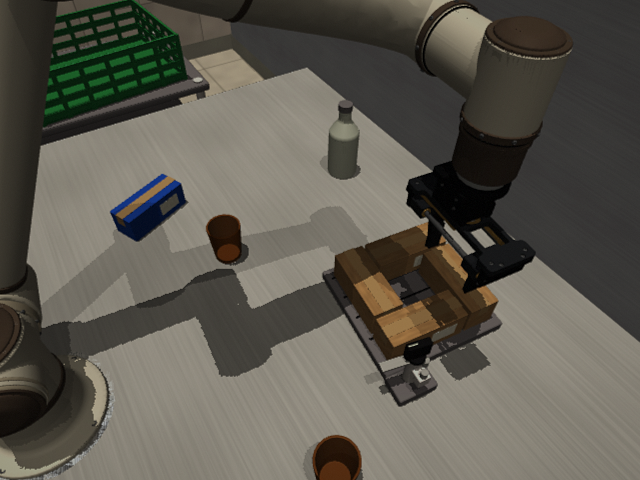

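The carton stands in the empty place with even gaps (side picture, (419,321)). Its measured centre is (597,−216), against a slot at (597,−216). Next I'll move over the knob and line up across its bar.

```bash
python3 -m creep '[[1,-15,12,0,0,0,2],[1,-35,27,0,0,0,5],[1,-55,42,0,0,0,6.2],[1,-72,54,0,0,0,6.2],[1,-82,62,10,0,0,6.2],[1,-82,62,20,0,0,6.2],[1,-82,62,20,0,0,6.2],[1,-82,62,20,0,0,6.2]]'; python3 m.py 6 wrist scene; python3 -c "
from h import *
print(np.round(r.sense()['joints'],1))"
```

```text
time_s: 13.7
tcp_pos: [0.5341, -0.2706, 0.3657]
ee_rot: [[0.974, -0.225, -0.001], [-0.225, -0.974, 0.0], [-0.001, 0.0, -1.0]]
wrist_force: [0.1, -0.7, 0.2]
gripper_width: 1.004
gripper_force: 0.0
wrist carton 0.65 [226. 154.] z0.081 [ 596.4 -216. ] [ 61. 151.] 83.0
wrist carton 0.5 [ 96. 241.] z0.081 [ 564.8 -106. ] [141.  60.] 83.2
wrist lock_grip 0.8 [322. 253.] z0.129 [ 533.9 -271.4] [13. 42.] 76.6
scene carton 0.85 [226. 237.] z0.082 [ 596.6 -211.4] [ 72. 153.] 83.5
scene lock_grip 0.96 [229. 202.] z0.129 [ 536.4 -268.2] [16. 41.] 75.1
tcp [ 534.3 -270.4  366.5] yaw_y -102.96 tilt [ 6.e-04  1.e-04 -1.e+00] 14.0 [0.06649907 0.46707857 0.26203418] 0.9986281068408341 0.0
[-11.4  21.2  -6.6   0.  -62.2  88.4]
```

View pics/wrist6.png

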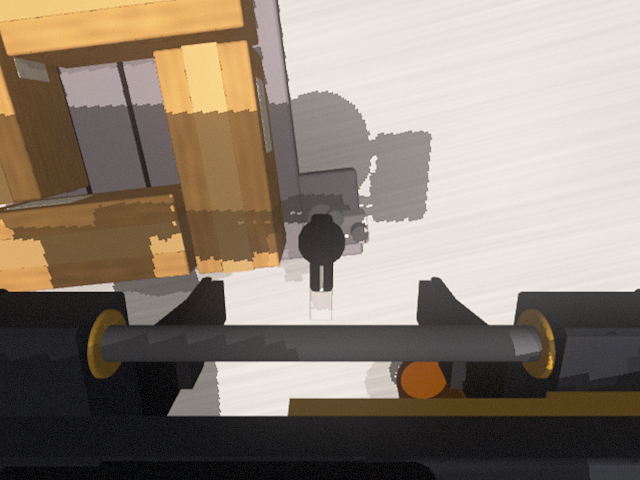

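The bar is upright in the picture at (321,255), centred between the open fingers. The tongue points away from the carton, towards slab −x. I'll lower and close.

```bash
python3 -m creep '[[1,0,0.8,15,0,0,0],[1,0,0.8,35,0,0,0],[1,0,0.8,55,0,0,0],[1,0,0.8,70,0,0,0],[1,0,0.8,80,0,0,0],[1,0,0.8,85,0,0,0],[1,0,0.8,85,0,0,0],[1,0,0.8,85,0,0,0]]'; python3 -m creep '[[-1,0,0,0,0,0,0],[-1,0,0,0,0,0,0],[-1,0,0,0,0,0,0],[-1,0,0,0,0,0,0],[-1,0,0,0,0,0,0],[-1,0,0,0,0,0,0],[-1,0,0,0,0,0,0],[-1,0,0,0,0,0,0]]'; python3 -m creep '[[-1,0,0,0,0,0,0],[-1,0,0,0,0,0,0],[-1,0,0,0,0,0,0],[-1,0,0,0,0,0,0]]'
```

```text
time_s: 14.67
tcp_pos: [0.534, -0.2715, 0.2819]
ee_rot: [[0.974, -0.224, 0.001], [-0.224, -0.974, -0.001], [0.001, 0.0, -1.0]]
wrist_force: [0.9, 0.2, -0.1]
gripper_width: 1.0
gripper_force: 0.0
time_s: 15.33
tcp_pos: [0.5336, -0.2715, 0.2813]
ee_rot: [[0.974, -0.225, -0.0], [-0.225, -0.974, -0.0], [-0.0, 0.0, -1.0]]
wrist_force: [-0.6, -0.5, 0.3]
gripper_width: 0.481
gripper_force: 0.0
time_s: 15.67
tcp_pos: [0.5336, -0.2714, 0.2812]
ee_rot: [[0.974, -0.225, -0.0], [-0.225, -0.974, 0.0], [-0.0, -0.0, -1.0]]
wrist_force: [1.0, 5.3, 2.7]
gripper_width: 0.17
gripper_force: 4.1
```

```bash
python3 -m creep '[[-1,0,0,0,0,0,0],[-1,0,0,0,0,0,0],[-1,0,0,0,0,0,4],[-1,0,0,0,0,0,9],[-1,0,0,0,0,0,14],[-1,0,0,0,0,0,19],[-1,0,0,0,0,0,24],[-1,0,0,0,0,0,24]]'; python3 -m creep '[[-1,0,0,0,0,0,4],[-1,0,0,0,0,0,9],[-1,0,0,0,0,0,14],[-1,0,0,0,0,0,19],[-1,0,0,0,0,0,23],[-1,0,0,0,0,0,26],[-1,0,0,0,0,0,26]]'; python3 m.py 7 side
```

```text
time_s: 16.33
tcp_pos: [0.5336, -0.2711, 0.2812]
ee_rot: [[0.798, -0.603, -0.0], [-0.603, -0.798, 0.001], [-0.0, -0.0, -1.0]]
wrist_force: [-1.2, 3.3, 0.8]
gripper_width: 0.158
gripper_force: 30.0
time_s: 16.92
tcp_pos: [0.5335, -0.2712, 0.2812]
ee_rot: [[0.455, -0.89, -0.0], [-0.89, -0.455, 0.001], [-0.001, -0.0, -1.0]]
wrist_force: [0.7, 3.7, 0.9]
gripper_width: 0.158
gripper_force: 30.0
side carton 0.81 [388. 324.] z0.082 [ 594.2 -214. ] [ 47. 156.] 74.1
side carton 0.69 [149. 207.] z0.061 [299.5 341.7] [152.  65.] 23.9
side lock_grip 0.73 [397. 256.] z0.081 [659.7 -81.2] [ 88. 125.] 83.7
tcp [ 533.5 -271.2  281.2] yaw_y -152.87 tilt [-7.e-04 -0.e+00 -1.e+00] 17.0667 [0.28009083 5.81630686 1.41593125] 0.1567720166583773 30.00012982171029
```

Turned 50° with low forces. I'll carry on about 25° to the stop.

```bash
python3 -m creep '[[-1,0,0,0,0,0,4],[-1,0,0,0,0,0,9],[-1,0,0,0,0,0,14],[-1,0,0,0,0,0,18],[-1,0,0,0,0,0,21],[-1,0,0,0,0,0,24],[-1,0,0,0,0,0,25],[-1,0,0,0,0,0,25]]'; python3 m.py 8
```

```text
time_s: 17.73
tcp_pos: [0.5335, -0.2712, 0.2812]
ee_rot: [[0.038, -0.999, -0.001], [-0.999, -0.038, 0.0], [-0.0, 0.001, -1.0]]
wrist_force: [-1.8, 5.5, 1.6]
gripper_width: 0.159
gripper_force: 30.0
tcp [ 533.5 -271.2  281.2] yaw_y -177.81 tilt [-2.e-04  9.e-04 -1.e+00] 17.7333 [-1.75224348  5.54915766  1.58542042] 0.15913447400267422 30.000693323090672
```

```bash
python3 -m creep '[[0,0,0,0,0,0,0],[1,0,0,0,0,0,0],[1,0,0,0,0,0,0],[1,0,0,0,0,0,0],[1,0,0,0,0,0,0],[1,0,0,0,0,0,0],[1,0,0,0,0,0,0],[1,0,0,0,0,0,0]]'; python3 -m creep '[[1,0,0,-10,0,0,0],[1,0,0,-30,0,0,0],[1,0,0,-55,0,0,0],[1,0,0,-80,0,0,0],[1,0,0,-100,0,0,0],[1,0,0,-110,0,0,0],[1,0,0,-110,0,0,0],[1,0,0,-110,0,0,0]]'; python3 m.py 9 wrist side; python3 s.py 9s side scene
```

```text
time_s: 18.4
tcp_pos: [0.5336, -0.2715, 0.2813]
ee_rot: [[0.035, -0.999, 0.0], [-0.999, -0.035, -0.0], [0.0, -0.0, -1.0]]
wrist_force: [-0.1, 0.3, -0.5]
gripper_width: 0.682
gripper_force: 0.0
time_s: 19.07
tcp_pos: [0.5333, -0.2713, 0.3912]
ee_rot: [[0.035, -0.999, 0.0], [-0.999, -0.035, 0.001], [-0.001, -0.0, -1.0]]
wrist_force: [0.3, 0.4, -0.6]
gripper_width: 0.996
gripper_force: 0.0
wrist carton 0.66 [240. 274.] z0.081 [ 596.5 -217.3] [ 61. 151.] 83.5
wrist lock_grip 0.83 [322. 242.] z0.129 [ 533.4 -271.7] [14. 42.] 2.3
side carton 0.88 [432. 326.] z0.082 [ 594.9 -217.6] [ 61. 149.] 82.6
side carton 0.77 [150. 208.] z0.061 [299.8 341.2] [152.  65.] 24.0
side lock_grip 0.72 [414. 351.] z0.130 [ 532.8 -273.6] [15. 39.] 3.6
tcp [ 533.5 -271.5  390. ] yaw_y -178.0 tilt [-7.0e-04  2.3e-03 -1.0e+00] 19.3667 [ 0.13458647 -0.02064016  0.09350106] 1.0013110984507019 0.0
side laid_b 0.92 [360. 280.] [ 564.7 -106. ] [158.  61.] 83.1
side laid_b 0.68 [478. 300.] [ 703.1 -230.4] [60. 68.] 83.7
side lock_grip 0.56 [413. 350.] [ 532.4 -273.6] [14. 40.] 1.4
scene laid_b 0.92 [250. 286.] [680.5 -66.6] [ 65. 154.] 83.3
scene laid_b 0.85 [194. 268.] [ 713.6 -179.2] [161.  62.] 83.3
scene laid_b 0.67 [279. 247.] [568.8 -99.1] [154.  70.] 81.8
scene laid_b 0.54 [367. 380.] [771.  268.9] [31. 70.] 33.8
scene lock_grip 0.58 [230. 204.] [ 534.7 -264.8] [17. 41.] 1.4
slab [ 638.83 -140.36   -6.51] res [ 1.1  4.3  0.   0.  -1.1 -4.4]
slot [ 597.2 -214.1] grasp25 [ 622. -217.] lock [ 533.5 -269.3]
tcp [ 533.6 -271.5  391.1] yaw_y -178.0 tool shift [-51.4 -90.3] 19.6667 [ 0.08133392 -0.32875348  1.18466112]
```

View pics/side9.png

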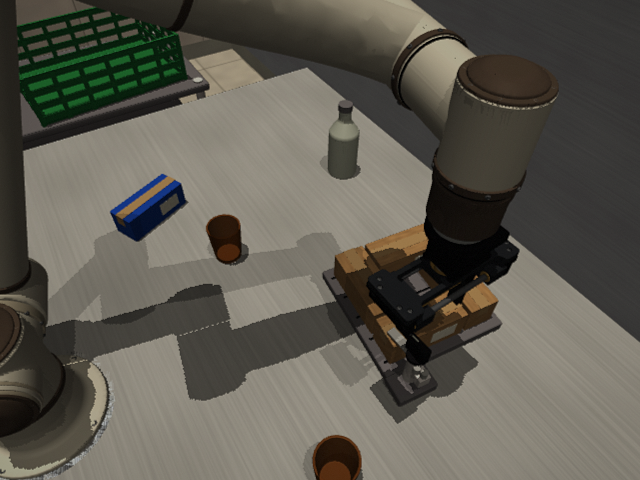

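The side picture shows the bar swung round at (417,348) with the tongue over the carton, and nothing else moved. The bar is at 92°, which puts the lock at about 1.4 rad, its stop. The carton is within about 3 mm of its place, and the robot is clear.

```bash
python3 -c "
from station import r
print(r.finish_job())"
```

```text
the job is handed in; nothing more can be done
None
```

I set the carton down in the empty place, within about 3 mm of its centre, turned the knob past its detent to its stop (about 1.4 rad measured, tongue over the carton), and handed the job in at about 20 s; no verdict came back.

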